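# Roll-test two trunnion pins and reject the bent one

## Task

One of the two corroded trunnion pins on the granite plate is slightly bent: find it the way a fitter does, by rolling them one at a time along the plate under lightly pressed, closed fingertips, giving up on a pin as soon as it lifts, until the sound one has run true through one full turn in one direction. Only then pick up the bent pin and let it go lying across the upper part of the sheet-metal chute, so that it runs down into the reject tray. Leave the sound pin lying on the plate, never press a pin hard onto the granite, and do not disturb the adapter, caliper or gasket.

Things in the scene. Friction and masses are not known exactly. Their poses are not given: they have to be found in the camera images.
- plate: Black granite inspection plate, fixed, 200 mm (own x) by 300 mm (own y), flat polished top 40 mm above the cart top. Origin: centre of its underside; own x points roughly away from the robot. The pins lie across own x in two lanes and are rolled along it, room ahead of them. Granite does not give: the force of a pin on it must stay below 25 N; 2 to 8 N is plenty for rolling.
- pin_one (a point): One corroded aluminium trunnion pin, 10 mm diameter, 80 mm long, 20 g, length along own y; the point is on its axis at mid length, 5 mm above the plate. A full turn carries it 31 mm. This pin or the other is bowed by 1.8 mm, and starts lying on its side, as low as the other. Pressed at mid length the sound pin rolls level; the bent one rolls level for half of each turn and rises 1.8 mm in the other half.
- pin_two (a point): The other corroded aluminium trunnion pin, of the same size and material: 10 mm diameter, 80 mm long, length along own y, point on its axis at mid length. Names and positions do not tell which of the two pins is bent.
- chute: Chute of bent sheet metal, fixed. Origin on the cart top below the upper edge of its floor; own x points down the chute. Floor falls at 38 degrees, from 145 mm above the cart top at x = 0 to 36 mm at x = 140 mm; 124 mm wide between flanges 26 mm high; upper end open. A pin let go lying across it (along the chute's own y) runs down by itself.
- chute_drop (a point): Point on the chute's floor, on its centre line, 25 mm (measured level) from the open upper edge: where to let a pin go, up to 20 mm above the floor.
- tray: Steel reject tray under the chute's lower end, fixed, 170 mm (own x, same direction as the chute's) by 180 mm, sides 55 mm high, a 24 mm lip under the chute. Origin at the centre of its underside.
- adapter: Bystander: cracked white round bucket adapter, 72 mm diameter, 50 mm high, standing; origin at the centre of its underside.
- caliper: Bystander: steel vernier caliper lying flat, 230 mm long (own y), about 75 mm across the jaws, 7 mm high; origin at the middle of its beam's length on the cart top.
- gasket: Bystander: orange ring gasket lying flat, 92 mm outer diameter, 6 mm high; origin at the centre of its underside.

How it is judged (in metres and radians):
On the way, in this order (a step that is already met when the one before it is completed fails the run):
1. the sound pin, pressed on the plate by the fingers, is rolled about half over (contact force between the fingers and sound_pin above 1 N and contact force between sound_pin and plate above 1 N and angle between sound_pin's own z axis and vertical above 2.2 rad), for 0.05 s.
2. the sound pin has been rolled about a full turn (28 mm or more from where it lay) and is still pressed on the plate by the fingers (contact force between the fingers and sound_pin above 1 N and contact force between sound_pin and plate above 1 N and distance of sound_pin from where it was at the start of the episode above 0.028 m), for 0.05 s.
3. the bent pin, let go by the fingers, is on the upper part of the chute (within 90 mm of its upper edge) (contact force between bent_pin and chute above 0.02 N and contact force between the fingers and bent_pin below 0.01 N and x of bent_pin in the frame of chute below 0.09 m), for 0.02 s.
At the end, for the whole second after the job is handed in: The bent pin lies at rest inside the reject tray (its middle within the tray's outline and below 50 mm); the sound pin lies at rest on the granite plate; both are let go (x of bent_pin in the frame of tray between -0.085 and 0.085 m and y of bent_pin in the frame of tray between -0.09 and 0.09 m and height (world z) of bent_pin below 0.05 m and linear speed of each of bent_pin, sound_pin below 0.02 m/s and x of sound_pin in the frame of plate between -0.1 and 0.1 m and y of sound_pin in the frame of plate between -0.15 and 0.15 m and z of sound_pin in the frame of plate between 0.042 and 0.05 m); the robot touches nothing.
It fails at once if a pin is pressed on the granite with more than 25 N (contact force between any of bent_pin, sound_pin and plate above 25 N).
It fails at once if the adapter, caliper or gasket is moved more than 15 mm (distance of any of adapter, caliper, gasket from where it was at the start of the episode above 0.015 m).
It also fails if it takes over 64 s, if anything falls off the work surface, if the arm or the gripper's body presses on something with over 40 N, if the wrist force passes 120 N, or if a joint passes its speed limit or range.

## Robot

A 6-joint arm with a two-finger parallel gripper is mounted at the origin on the work surface. World frame = base frame: x ahead of the robot, y to its left, z up, the work surface at z = 0. Lengths are in mm, angles in rad, forces in N, time in s.
With the tool pointing down it reaches from about 300 to 775 mm from the base axis. Payload 14.6 kg.
Tool frame: the origin (TCP) lies midway between the tips of the shut fingers; the grasp point (between the pads) lies 19 mm behind it (manip.grip_depth is the distance from the TCP to the grasp point, in mm); x points along the fingers, y is the direction in which the jaws open and shut, and the axes are right-handed (so a half turn about x gives the same grasp; the last joint's range is limited). The gripper opens to 94 mm and grips with 3 to 60 N. Pads are 16 mm wide; open, the fingers measure 119 mm over their backs; the gripper's body (75 mm by 177 mm) begins 78 mm behind the grasp point.
Start: joints at [-1.216, 0.3, 1.521, -0, 1.321, -0.067], TCP at [225.164, -501.787, 205.446] pointing down, gripper open.
Joint ranges: [-3.03, 3.03], [-0.79, 2.21], [0.23, 2.52], [-1.04, 4.18], [0, 3.07], [-2.55, 2.55]. Speed limits (rad/s): [2.22, 2.22, 2.57, 3.14, 3.14, 3.14].

## Interface

Orientations are given as [roll, pitch, yaw] about the fixed x, y, z axes, in that order (R = Rz(yaw) Ry(pitch) Rx(roll)).
In Python, from cell import readout, cams, ticket, manip gives the robot as it stands. The module is installed in compiled form; this text tells all that it offers.
- The arm moves only by the tool apply_moves, never from a script. Its argument "plan" is one flat list of numbers, 7 for each row, row after row: the turn, a rotation vector about the tool's x, y, z in rad, then the shift along the tool's x, y, z in m, then the opening in per cent of the stroke, from 0 (shut) to 100 (fully open). In form: [wx, wy, wz, x, y, z, fingers, wx, wy, wz, x, y, z, fingers, ...]. A call has 1 to 5 rows; each row shifts and turns the commanded pose from where the row before left it, along the tool's axes as they then stand; what a row does not reach is not made up. A row lasts 1/8 s, in which the tool goes at most 62.5 mm and 10.7 degrees, less where a joint would pass 70% of its speed; a pose out of reach is approached as far as the arm can. A call with a gripper value outside its range is refused whole. The fingers move at their own pace and stop on an object; "force" is the grip in N (left out, the last holds). Time passes only in rows, so rows that do not move let the fingers close. It gives the time, the measured TCP pose, the force and the opening at its end, in the units of the state.
- readout.read_state(): the state, without advancing time (a new reading comes with each control period).
- cams.camera(name): name is "scene" or "top"; returns a dict with "image" (400x640x3 uint8, red, green, blue), "fovy" (degrees; the focal length in pixels is half the picture's height over the tangent of half this angle, whatever the lens; pixels are square), "cx", "cy" (the principal point, pixels), "D" ([k1, k2, p1, p2, k3] as OpenCV has them; the pictures are not rectified), "position" and "orientation" of the camera in the world. Camera axes: x right, y down, z forward; pixel columns grow to the right and rows downward; lengths in mm; the calibration is good to about 2 mm. A picture is of the moment at which its call begins. There is no depth.
- ticket.sign_off(): hands the job in, once; it reports no verdict.
The state is a dict: "clock": time; "joints": joint angles; "qd": joint speeds; "effort": joint torques, N m; "eef_pos": TCP position; "eef_rot": TCP orientation; "wrist_force": force on the tool from outside, world axes, zero at the start; "moment": the same for the moment, N m; "finger_gap": finger opening in mm.
Only numpy, scipy, OpenCV 4.12 (cv2) and the standard library are available. Lean on these libraries where they do the work, as an engineer would, in place of code of your own. Each camera call takes 0.05 s, during which the arm holds its last target.

## Working session

There is one attempt and no reset: what is moved stays moved. The work goes in short steps, Python scripts to look and compute and a tool call to move; the robot and the scene stay as the last step left them, time stands still between calls to the robot, and variables do not carry over. Pictures are saved under pics/ and viewed, and the job is handed in when it is done.

Besides the shell and the picture viewer there is one more tool, called after "Request:" as name(argument=value, ...) on one line, values as JSON. apply_moves: Moves the arm, as the interface text tells. Its arguments: {"type":"object","properties":{"plan":{"type":"array","items":{"type":"number"}},"force":{"type":"number"}},"required":["plan"]}

```bash
mkdir -p pics
python3 - <<'E'
from cell import readout,cams,manip
import cv2
print(readout.read_state()); print(manip.grip_depth)
for n in("scene","top"):
    c=cams.camera(n); im=c.pop("image"); print(n,c); cv2.imwrite(f"pics/{n}0.png",im[:,:,::-1])
E
```

```text
{'clock': 0.0, 'joints': array([-1.21559053e+00,  3.00485831e-01,  1.52160937e+00, -3.98480317e-06,
        1.32067435e+00, -6.65794755e-02]), 'qd': array([-0.00053477, -0.00039738, -0.00013836,  0.00063769, -0.00054184,
        0.00158871]), 'effort': array([-1.38529034e-03, -5.31809950e+01, -3.52738059e+01,  7.07951188e-02,
        2.44329509e-02, -9.33940737e-05]), 'eef_pos': array([ 225.07754791, -501.54249277,  204.86628013]), 'eef_rot': array([-1.6340963 ,  1.56961943,  1.92928261]), 'wrist_force': array([-0.29336537,  0.42238754,  0.2143672 ]), 'moment': array([-0.00256564,  0.05163479,  0.00432921]), 'finger_gap': 93.92156054344171}
18.8
scene {'fovy': 43.06807117413338, 'cx': 325.8895225512821, 'cy': 194.46702084833797, 'D': array([-0.0430182,  0.       ,  0.       ,  0.       ,  0.       ]), 'position': array([1580.10040346, 1057.0348117 , 1053.29145757]), 'orientation': array([-2.17298918,  0.01297503,  2.3618178 ])}
top {'fovy': 52.82265154471533, 'cx': 320.73552037682435, 'cy': 198.71518457477933, 'D': array([-0.04640458,  0.        ,  0.        ,  0.        ,  0.        ]), 'position': array([ 403.20439612,   72.65847174, 1231.90689136]), 'orientation': array([-2.98077571, -0.00353982, -1.57812057])}
```

View pics/scene0.png

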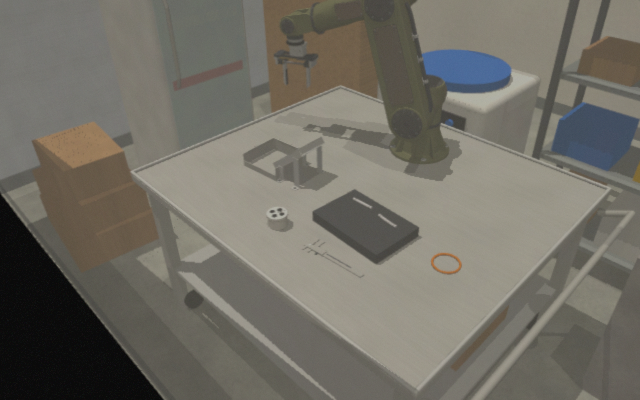

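View pics/top0.png

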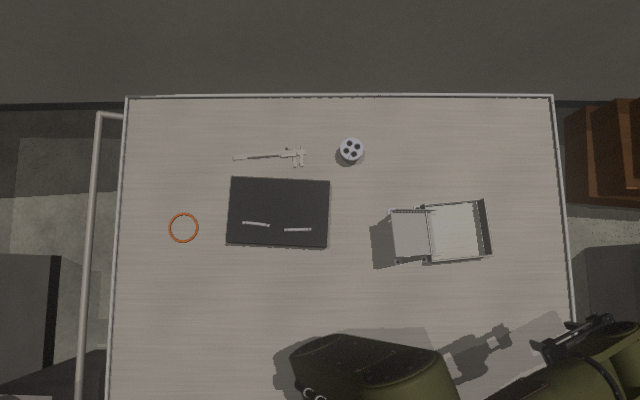

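The top view shows the plate at about (278,212), with pins near (256,224) and (298,230). The chute's upper end is near (392,237), the tray near (457,231), the caliper near (270,155), the adapter near (351,150) and the gasket near (184,228). I'll enlarge the parts I need.

```bash
python3 - <<'E'
import cv2
im=cv2.imread("pics/top0.png")
cv2.imwrite("pics/c1.png",cv2.resize(im[170:255,220:340],None,fx=6.5,fy=6.5,interpolation=cv2.INTER_CUBIC))
cv2.imwrite("pics/c2.png",cv2.resize(im[190:275,365:500],None,fx=5.9,fy=5.9,interpolation=cv2.INTER_CUBIC))
im=cv2.imread("pics/scene0.png")
cv2.imwrite("pics/c3.png",cv2.resize(im[180:265,300:430],None,fx=6,fy=6,interpolation=cv2.INTER_CUBIC))
cv2.imwrite("pics/c4.png",cv2.resize(im[125:205,230:340],None,fx=7,fy=7,interpolation=cv2.INTER_CUBIC))
E
cat > h.py <<'E'
import numpy as np,cv2
from scipy.spatial.transform import Rotation as R
from cell import readout,cams
CAL={"scene":(43.06807117413338,325.8895225512821,194.46702084833797,-0.0430182,[1580.10040346,1057.0348117,1053.29145757],[-2.17298918,0.01297503,2.3618178]),
"top":(52.82265154471533,320.73552037682435,198.71518457477933,-0.04640458,[403.20439612,72.65847174,1231.90689136],[-2.98077571,-0.00353982,-1.57812057])}
def KD(n):
    f,cx,cy,k,p,o=CAL[n]; F=200/np.tan(np.radians(f)/2)
    return np.array([[F,0,cx],[0,F,cy],[0,0,1]]),np.array([k,0,0,0,0.]),np.array(p),R.from_euler('xyz',o).as_matrix()
def pt(n,uv,z):
    K,D,p,Rm=KD(n)
    q=cv2.undistortPoints(np.array([[uv]],float),K,D)[0,0]
    d=Rm@np.array([q[0],q[1],1]); return p+d*(z-p[2])/d[2]
def proj(n,P):
    K,D,p,Rm=KD(n); P=np.atleast_2d(np.array(P,float))
    return cv2.projectPoints(((P-p)@Rm).reshape(-1,1,3),np.zeros(3),np.zeros(3),K,D)[0][:,0]
E
```

```text
(no output)
```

View pics/c1.png

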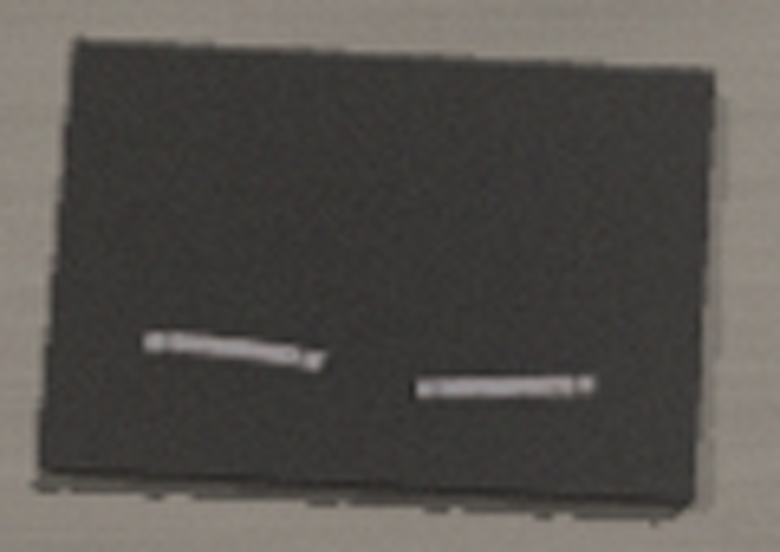

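View pics/c2.png

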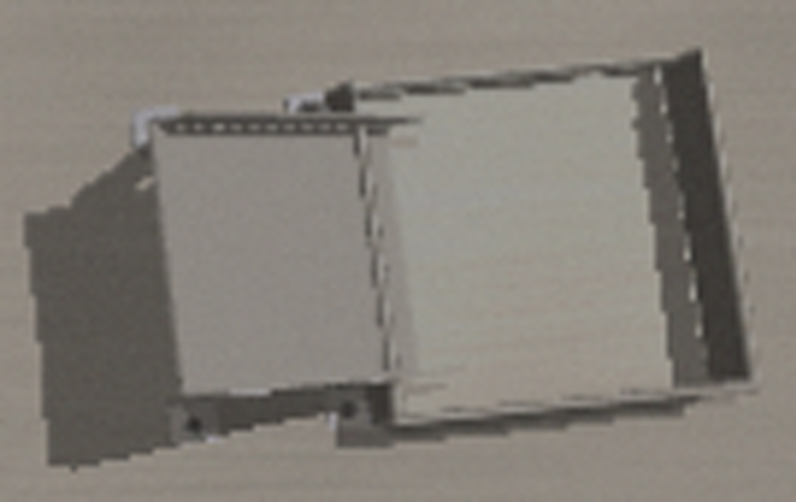

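View pics/c3.png

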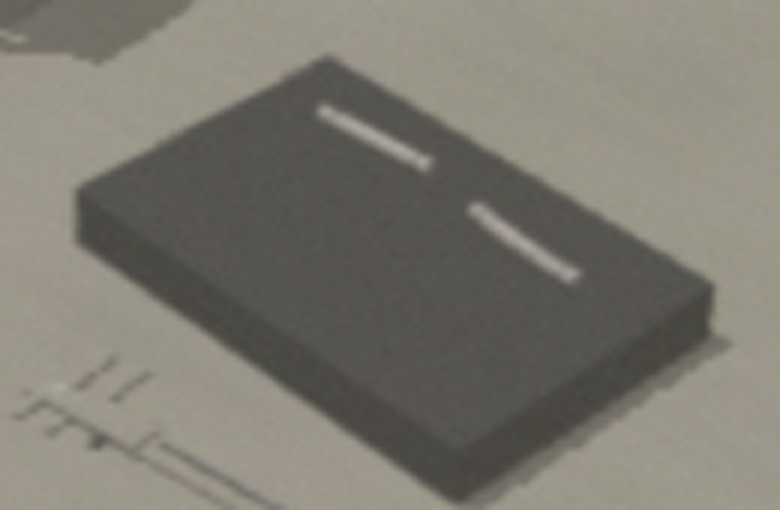

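View pics/c4.png

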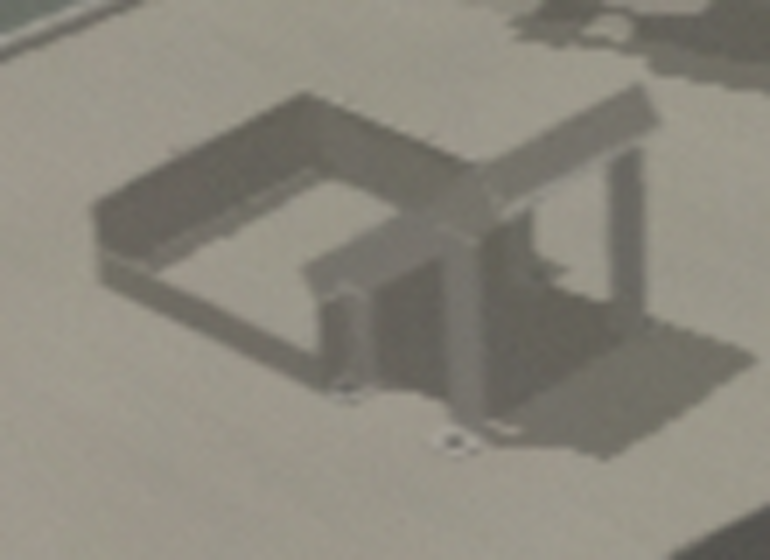

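In c1, the plate top corners are (78,42), (713,72), (690,497) and (42,470). The left pin runs (143,342)–(325,360) and looks faintly bowed; the right pin runs (417,388)–(596,384) and looks straight. In c2, the chute's upper edge runs about (158,128)–(183,393).

Run:
```python
from h import *
def cr(p,o,f): return [(p[0]+.5)/f-.5+o[0],(p[1]+.5)/f-.5+o[1]]
c1=lambda p,z:pt("top",cr(p,(220,170),6.5),z)
c2=lambda p,z:pt("top",cr(p,(365,190),5.9),z)
c3=lambda p,z:pt("scene",cr(p,(300,180),6),z)
c4=lambda p,z:pt("scene",cr(p,(230,125),7),z)
np.set_printoptions(precision=1,suppress=True)
C=[c1(p,40) for p in[(78,42),(713,72),(690,497),(42,470)]]
print("plate",C,np.mean(C,0),[np.linalg.norm(C[i]-C[i-1]) for i in range(4)])
C3=[c3(p,40) for p in[(458,449),(78,190),(328,57),(713,287)]]; print("plate scene",C3,np.mean(C3,0))
for n,a,b in(("L",(143,342),(325,360)),("R",(417,388),(596,384))):
    A,B=c1(a,45),c1(b,45);print(n,A,B,(A+B)/2,np.linalg.norm(A-B),np.degrees(np.arctan2(*(A-B)[:2])))
for n,a,b in(("R",(318,108),(432,166)),("L",(470,207),(580,280))):
    A,B=c3(a,46),c3(b,46);print("sc",n,A,B,(A+B)/2,np.linalg.norm(A-B))
A,B=c2((158,128),145),c2((183,393),145);print("chute top",A,B,(A+B)/2,np.linalg.norm(A-B))
for p in [(700,50),(758,385)]: print("tray far",c2(p,55))
# flange tops upper corners in scene: near flange and far flange
print("scene upper chute corners", c4((478,232),145),c4((655,120),145))
```

```text
plate [array([668. , 336.8,  40. ]), array([651.6,  40.8,  40. ]), array([455.3,  53.3,  40. ]), array([469.2, 347.7,  40. ])] [561.  194.7  40. ] [np.float64(199.05015382490294), np.float64(296.37794919725627), np.float64(196.75740998825597), np.float64(294.66952225923166)]
plate scene [array([671.7, 333.7,  40. ]), array([654.3,  38.3,  40. ]), array([458.,  48.,  40.]), array([476.7, 345.8,  40. ])] [565.2 191.5  40. ]
L [526.9 302.   45. ] [518.1 218.9  45. ] [522.5 260.4  45. ] 83.60272728926651 5.9896114963551215
R [505.1 176.9  45. ] [506.4  95.6  45. ] [505.8 136.3  45. ] 81.27384765800396 -0.9029421775614178
sc R [507.6  85.8  46. ] [504.8 170.6  46. ] [506.2 128.2  46. ] 84.87422602495221
sc L [519.3 211.   46. ] [528.  295.5  46. ] [523.6 253.3  46. ] 84.99317423600662
chute top [ 543.5 -124.8  145. ] [ 422. -132.  145.] [ 482.8 -128.4  145. ] 121.68099468580627
tray far [ 592.8 -418.6   55. ]
tray far [ 424.3 -436.1   55. ]
scene upper chute corners [ 567.  -125.6  145. ] [ 422.1 -145.4  145. ]
```

Run:
```python
from h import *
for n,boxes in(("top",{"L":(238,275,218,230),"R":(281,315,224,235)}),("scene",{"R":(350,375,194,211),"L":(375,400,211,230)})):
    im=cv2.imread(f"pics/{n}0.png",0).astype(float)
    for k,(a,b,c,d) in boxes.items():
        s=im[c:d,a:b]; w=np.clip(s-np.median(s)-25,0,None); xs=[];ys=[]
        for i in range(b-a):
            if w[:,i].sum()>60: xs.append(a+i); ys.append((w[:,i]*np.arange(c,d)).sum()/w[:,i].sum())
        print(n,k,xs[0],xs[-1]); 
        P=np.array([pt(n,(x,y),46) for x,y in zip(xs,ys)]);P=P[1:-1]
        q=np.polyfit(P[:,1],P[:,0],2); print(" n",len(P),"mean",P.mean(0).round(1),"sagitta mm over80", round(q[0]*1600,2),"slope",np.polyfit(P[:,1],P[:,0],1)[0].round(3),"rms",np.std(P[:,0]-np.polyval(q,P[:,1])).round(2))
```

```text
top L 242 268
 n 25 mean [523.9 262.   46. ] sagitta mm over80 -1.75 slope 0.125 rms 0.32
top R 284 310
 n 24 mean [505.6 139.   46. ] sagitta mm over80 0.14 slope -0.012 rms 0.18
scene R 354 374
 n 19 mean [490.8 123.8  46. ] sagitta mm over80 -58.05 slope -0.939 rms 14.72
scene L 379 399
 n 19 mean [512.2 252.6  46. ] sagitta mm over80 48.56 slope -0.026 rms 18.71
```

The fit gives the left pin (y≈258) a bow of 1.75 mm and the right pin (y≈135) 0.14 mm. So the right pin is probably the sound one, and I'll roll it first, watching the force for any lift. Next I'll work out the tool axes.

```bash
cat >> h.py <<'E'
def here():
    s=readout.read_state(); return s,R.from_euler('xyz',s["eef_rot"]),np.array(s["eef_pos"])
def rel(target,Rt=None):
    s,Rn,p=here()
    out=Rn.inv().apply(np.array(target)-p)
    print("t",round(s["clock"],2),"p",p.round(1),"F",np.round(s["wrist_force"],1),"gap",round(s["finger_gap"],1),"shift tool mm",out.round(1))
    if Rt is not None: print("rotvec",(Rn.inv()*Rt).as_rotvec().round(3),"ang deg",np.degrees((Rn.inv()*Rt).magnitude()).round(1),"shift in target axes",Rt.inv().apply(np.array(target)-p).round(1))
E
python3 - <<'E'
from h import *
s,Rn,p=here(); print(Rn.as_matrix().round(3))
for sgn in(1,-1):
    X=np.array([0,0,-1.]);Y=sgn*np.array([1,0.0,0]);Z=np.cross(X,Y)
    rel([496,135,240],R.from_matrix(np.c_[X,Y,Z]))
E
```

```text
[[-0.     0.409 -0.912]
 [ 0.001 -0.912 -0.409]
 [-1.    -0.001 -0.   ]]
t 0.1 p [ 225.1 -501.6  205. ] F [ 0.2  1.3 -0.6] gap 94.1 shift tool mm [ -34.5 -469.9 -507.8]
rotvec [-1.149e+00 -1.000e-03  1.000e-03] ang deg 65.8 shift in target axes [ -35.   270.9 -636.6]
t 0.1 p [ 225.1 -501.6  205. ] F [ 0.2  1.3 -0.6] gap 94.1 shift tool mm [ -34.5 -469.9 -507.8]
rotvec [1.993e+00 1.000e-03 1.000e-03] ang deg 114.2 shift in target axes [ -35.  -270.9  636.6]
```

Request:
apply_moves(plan=[0,0,0,-0.035,0,0,0,0,0,0,0,-0.0408,-0.044,0,0,0,0,0,-0.0408,-0.044,0,0,0,0,0,-0.0408,-0.044,0,0,0,0,0,-0.0408,-0.044,0], force=20)

```text
clock: 0.72
eef_pos: [319.2, -279.0, 240.3]
eef_rot: [-1.683, 1.571, 1.88]
wrist_force: [1.1, -0.6, 1.0]
finger_gap: 47.3
```

Request:
apply_moves(plan=[0,0,0,0,-0.0408,-0.044,0,0,0,0,0,-0.0408,-0.044,0,0,0,0,0,-0.0408,-0.044,0,0,0,0,0,-0.0408,-0.044,0,0,0,0,0,-0.0408,-0.044,0])

```text
clock: 1.35
eef_pos: [436.5, -2.6, 240.5]
eef_rot: [2.476, 1.571, -0.244]
wrist_force: [1.1, 0.3, 0.1]
finger_gap: 0.7
```

Request:
apply_moves(plan=[-0.17,0,0,0,0,0,0,-0.17,0,0,0,0,0,0,-0.17,0,0,0,0,0,0,-0.17,0,0,0,0,0,0,-0.17,0,0,0,0,0,0])

```text
clock: 1.98
eef_pos: [436.0, -4.6, 240.2]
eef_rot: [-1.429, 1.57, 2.99]
wrist_force: [-0.7, 1.0, -0.3]
finger_gap: 0.1
```

```bash
cat > r1.py <<'E'
from h import *
X=np.array([0,0,-1.]);Y=np.array([1,0.0,0]);Z=np.cross(X,Y)
RD=R.from_matrix(np.c_[X,Y,Z])
E
python3 - <<'E'
from r1 import *
rel([496,135,110],RD)
E
```

```text
t 1.98 p [436.   -4.6 240.2] F [-0.7  1.  -0.3] gap 0.1 shift tool mm [ 130.2   17.1 -151. ]
rotvec [-0.293 -0.     0.001] ang deg 16.8 shift in target axes [ 130.2   60.  -139.6]
```

Request:
apply_moves(plan=[-0.147,0,0,0,0,0,0,-0.146,0,0,0,0,0,0,0,0,0,0.04,0.02,-0.0465,0,0,0,0,0.04,0.02,-0.0465,0,0,0,0,0.035,0.02,-0.0465,0])

```text
clock: 2.6
eef_pos: [495.9, 132.9, 126.5]
eef_rot: [-1.186, 1.57, -2.763]
wrist_force: [0.9, -0.5, 1.1]
finger_gap: 0.8
```

Run:
```python
from r1 import *
rel([496,135,60],RD)
for n in("top","scene"):
    im=cams.camera(n)["image"][:,:,::-1]; cv2.imwrite(f"pics/{n}1.png",im)
    u,v=proj(n,[500,150,60])[0].astype(int); print(u,v)
    cv2.imwrite(f"pics/{n}1c.png",cv2.resize(im[v-50:v+50,u-65:u+65],None,fx=6,fy=6,interpolation=cv2.INTER_CUBIC))
```

```text
t 2.6 p [495.9 132.9 126.5] F [ 0.9 -0.5  1.1] gap 0.8 shift tool mm [66.5  0.1 -2.1]
rotvec [-0.006  0.     0.   ] ang deg 0.4 shift in target axes [66.5  0.1 -2.1]
292 230
368 200
```

View pics/scene1c.png

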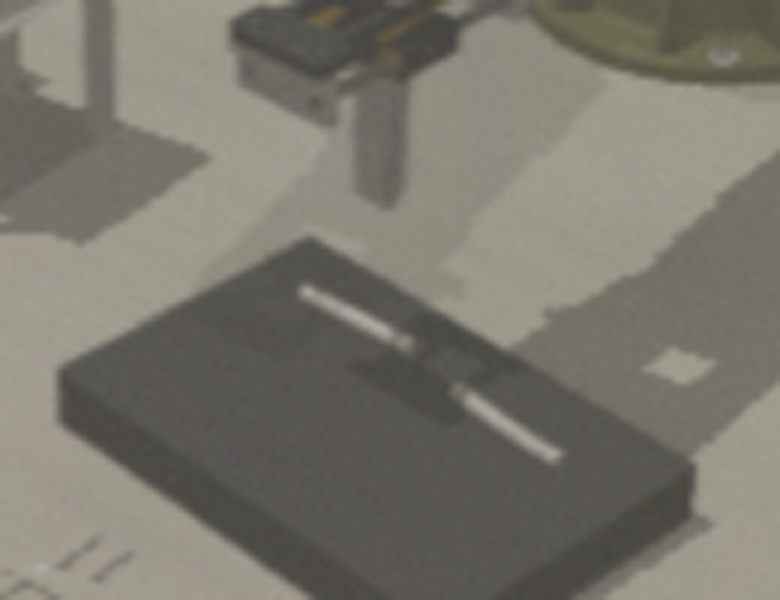

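View pics/top1c.png

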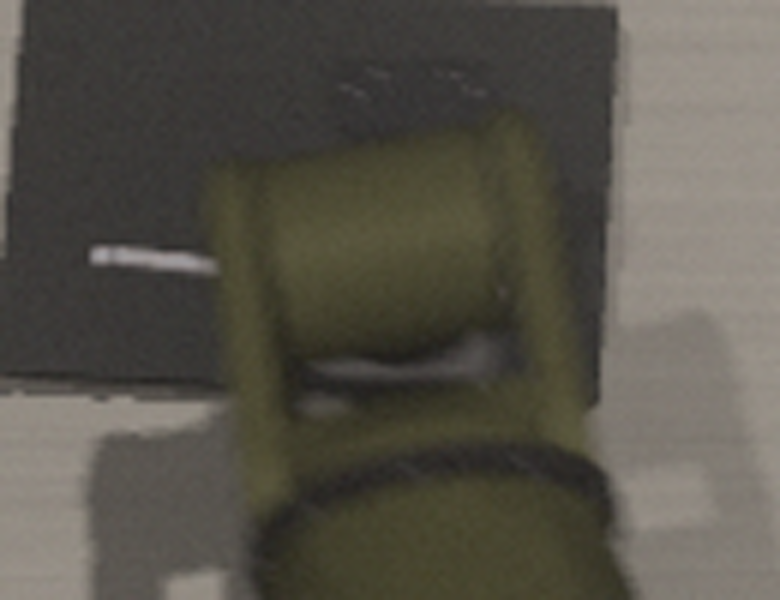

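The scene crop shows the shut fingertips hanging above the right pin, with that pin at about (355,315) and the left one at (510,425). In the top crop the arm hides the pin. I'll go down and feel for contact.

Request:
apply_moves(plan=[0,0,0,0.03,0.002,-0.001,0,0,0,0,0.03,0,0,0,0,0,0,0.01,0,0,0,0,0,0,0.004,0,0,0,0,0,0,0,0,0,0], force=30)

```text
clock: 3.32
eef_pos: [498.1, 132.5, 54.8]
eef_rot: [1.753, 1.57, 0.176]
wrist_force: [0.1, -0.6, 0.7]
finger_gap: 0.7
```

Request:
apply_moves(plan=[0,0,0,0,0,0,0,0,0,0,0,0,0,0])

```text
clock: 3.58
eef_pos: [497.9, 132.6, 54.5]
eef_rot: [1.814, 1.57, 0.237]
wrist_force: [0.5, 0.2, -0.5]
finger_gap: 0.6
```

Request:
apply_moves(plan=[0,0,0,0.001,0,0,0,0,0,0,0.001,0,0,0,0,0,0,0.001,0,0,0,0,0,0,0,0,0,0])

```text
clock: 4.08
eef_pos: [497.6, 132.6, 50.8]
eef_rot: [-1.38, 1.571, -2.957]
wrist_force: [0.1, -0.3, -0.7]
finger_gap: 0.0
```

Request:
apply_moves(plan=[0,0,0,0.0005,0,0,0,0,0,0,0,0,0,0])

```text
clock: 4.32
eef_pos: [497.7, 132.6, 50.4]
eef_rot: [-1.175, 1.571, -2.752]
wrist_force: [-0.1, -0.2, -0.5]
finger_gap: 0.5
```

Request:
apply_moves(plan=[0,0,0,0.0004,0,0,0,0,0,0,0,0,0,0])

```text
clock: 4.58
eef_pos: [497.7, 132.6, 50.0]
eef_rot: [-1.278, 1.571, -2.854]
wrist_force: [-0.3, 0.7, 0.6]
finger_gap: 0.3
```

Request:
apply_moves(plan=[0,0,0,0.0003,0,0,0,0,0,0,0,0,0,0])

```text
clock: 4.82
eef_pos: [497.7, 132.6, 49.7]
eef_rot: [-1.604, 1.571, 3.102]
wrist_force: [0.8, 0.6, -0.7]
finger_gap: 0.3
```

Request:
apply_moves(plan=[0,0,0,0.0003,0,0,0,0,0,0,0,0,0,0])

```text
clock: 5.08
eef_pos: [497.7, 132.6, 49.4]
eef_rot: [-1.136, 1.571, -2.713]
wrist_force: [0.4, 0.6, 0.1]
finger_gap: 0.1
```

Run:
```python
from r1 import *
for n in("top","scene"):
    im=cams.camera(n)["image"][:,:,::-1]; cv2.imwrite(f"pics/{n}2.png",im)
    u,v=proj(n,[500,140,50])[0].astype(int); print(u,v,proj(n,[497.7,132.6,49.4]))
    cv2.imwrite(f"pics/{n}2c.png",cv2.resize(im[v-25:v+25,u-33:u+33],None,fx=12,fy=12,interpolation=cv2.INTER_CUBIC))
```

```text
296 230 [[298.66432894 231.56531722]]
365 202 [[364.60656893 201.03247835]]
```

View pics/scene2c.png

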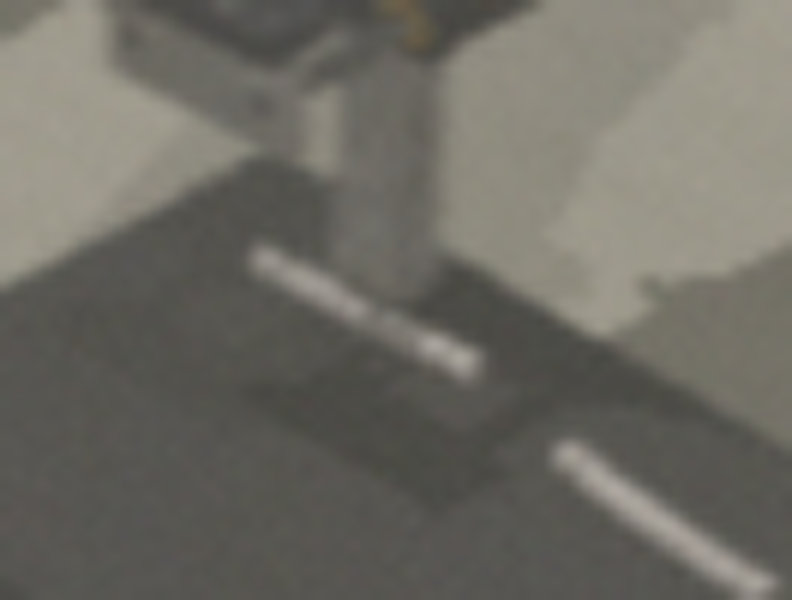

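The close crop shows the fingertip's front lower edge at about (390,290), just short of the pin's top at (365,314). The shut tips are only about 14–16 mm thick, so I'll lift, move forward and use three short strokes.

Request:
apply_moves(plan=[0,0,0,-0.003,0,0,0,0,0,0,0,0.0038,0,0,0,0,0,0.002,0,0,0,0,0,0,0,0,0,0])

```text
clock: 5.68
eef_pos: [501.4, 132.5, 50.2]
eef_rot: [-1.393, 1.57, -2.969]
wrist_force: [-0.4, -0.8, -0.3]
finger_gap: 0.5
```

Request:
apply_moves(plan=[0,0,0,0.0005,0,0,0,0,0,0,0,0,0,0])

```text
clock: 5.92
eef_pos: [501.4, 132.5, 49.9]
eef_rot: [-1.39, 1.571, -2.967]
wrist_force: [0.9, 0.0, -0.1]
finger_gap: 0.5
```

Request:
apply_moves(plan=[0,0,0,0.0003,0,0,0,0,0,0,0,0,0,0])

```text
clock: 6.18
eef_pos: [501.5, 132.6, 49.7]
eef_rot: [2.223, 1.571, 0.646]
wrist_force: [-0.1, 0.0, -0.5]
finger_gap: 0.3
```

Request:
apply_moves(plan=[0,0,0,0.0003,0,0,0,0,0,0,0,0,0,0])

```text
clock: 6.42
eef_pos: [501.6, 132.6, 49.4]
eef_rot: [1.833, 1.571, 0.257]
wrist_force: [-0.8, -0.2, 1.8]
finger_gap: 0.4
```

Request:
apply_moves(plan=[0,0,0,0.0003,0,0,0,0,0,0,0,0,0,0])

```text
clock: 6.68
eef_pos: [501.6, 132.6, 49.3]
eef_rot: [1.737, 1.57, 0.16]
wrist_force: [-0.9, -0.8, 4.4]
finger_gap: 0.8
```

Request:
apply_moves(plan=[0,0,0,0.0003,0,0,0,0,0,0,0,0,0,0])

```text
clock: 6.92
eef_pos: [501.7, 132.6, 49.2]
eef_rot: [1.712, 1.57, 0.135]
wrist_force: [-1.9, -0.1, 7.8]
finger_gap: 0.2
```

Contact is at z≈49.45, with a stiffness of about 11 N/mm. I'll ease to about 6 N and roll forward.

Request:
apply_moves(plan=[0,0,0,-0.0002,0.001,0,0,0,0,0,0,0.002,0,0,0,0,0,0,0.002,0,0])

```text
clock: 7.3
eef_pos: [507.2, 132.7, 49.9]
eef_rot: [1.807, 1.569, 0.23]
wrist_force: [-1.1, 0.2, 11.1]
finger_gap: 0.6
```

Request:
apply_moves(plan=[0,0,0,0,0.002,0,0,0,0,0,0,0.002,0,0])

```text
clock: 7.55
eef_pos: [511.4, 132.8, 50.0]
eef_rot: [1.849, 1.568, 0.273]
wrist_force: [-1.6, 0.9, 10.3]
finger_gap: 0.5
```

Request:
apply_moves(plan=[0,0,0,0,0.002,0,0,0,0,0,0,0.002,0,0])

```text
clock: 7.8
eef_pos: [515.4, 132.8, 50.0]
eef_rot: [1.9, 1.568, 0.323]
wrist_force: [-1.7, 2.5, 11.3]
finger_gap: 0.7
```

Request:
apply_moves(plan=[0,0,0,0,0.002,0,0,0,0,0,0,0.002,0,0])

```text
clock: 8.05
eef_pos: [519.3, 132.9, 49.8]
eef_rot: [1.935, 1.568, 0.359]
wrist_force: [0.5, 2.2, 8.1]
finger_gap: 0.8
```

Request:
apply_moves(plan=[0,0,0,0,0,0,0,0,0,0,-0.003,0,0,0,0,0,0,0,-0.008,0,0,0,0,0,0.002,0,0,0,0,0,0,0,0,0,0])

```text
clock: 8.68
eef_pos: [510.3, 132.5, 49.7]
eef_rot: [-1.304, 1.57, -2.881]
wrist_force: [-0.5, -0.0, 0.1]
finger_gap: 0.6
```

Run:
```python
from r1 import *
n="scene"
im=cams.camera(n)["image"][:,:,::-1]
cv2.imwrite(f"pics/{n}3c.png",cv2.resize(im[177:227,332:398],None,fx=12,fy=12,interpolation=cv2.INTER_CUBIC))
```

```text
(no output)
```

View pics/scene3c.png

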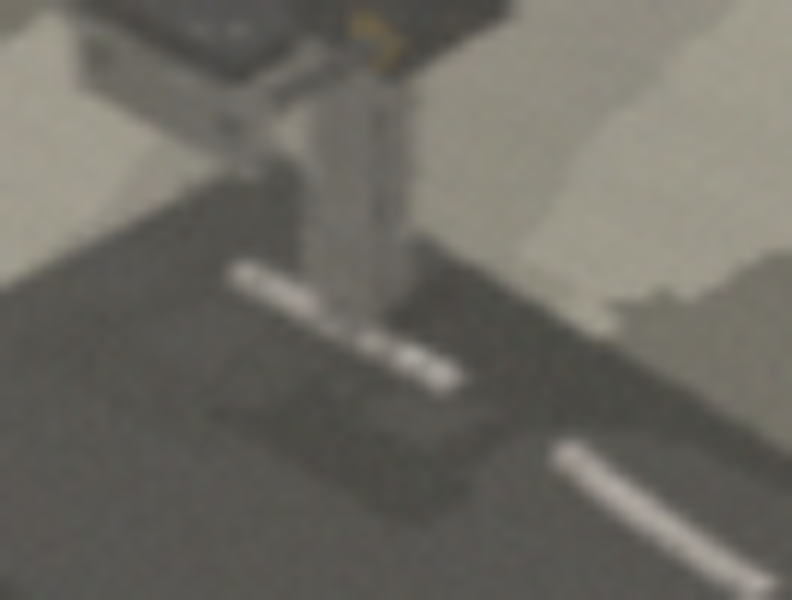

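The pin has moved about 9 mm and still lies straight. Second stroke: re-seat a little further forward.

Request:
apply_moves(plan=[0,0,0,-0.0015,0,0,0,0,0,0,0,0.0018,0,0,0,0,0,0.0015,0,0,0,0,0,0,0.0003,0,0,0,0,0,0,0,0,0,0])

```text
clock: 9.35
eef_pos: [512.6, 132.6, 50.0]
eef_rot: [1.718, 1.57, 0.142]
wrist_force: [-1.2, -1.2, 5.2]
finger_gap: 0.1
```

Request:
apply_moves(plan=[0,0,0,0,0.002,0,0,0,0,0,0,0.002,0,0])

```text
clock: 9.6
eef_pos: [516.8, 132.6, 50.1]
eef_rot: [1.809, 1.57, 0.232]
wrist_force: [0.2, -0.1, 5.4]
finger_gap: 0.1
```

Request:
apply_moves(plan=[0,0,0,0,0.002,0,0,0,0,0,0,0.002,0,0])

```text
clock: 9.85
eef_pos: [520.7, 132.6, 50.1]
eef_rot: [1.942, 1.57, 0.365]
wrist_force: [-1.3, 1.2, 5.3]
finger_gap: 0.9
```

Request:
apply_moves(plan=[0,0,0,0,0.002,0,0,0,0,0,0,0.002,0,0])

```text
clock: 10.1
eef_pos: [524.8, 132.7, 50.1]
eef_rot: [1.981, 1.57, 0.405]
wrist_force: [-0.3, 1.4, 4.2]
finger_gap: 0.7
```

Request:
apply_moves(plan=[0,0,0,0,0.002,0,0,0,0,0,0,0.002,0,0])

```text
clock: 10.35
eef_pos: [528.5, 132.5, 49.7]
eef_rot: [2.479, 1.571, 0.902]
wrist_force: [0.3, 0.4, 1.5]
finger_gap: 0.6
```

Request:
apply_moves(plan=[0,0,0,0,0,0,0,0,0,0,-0.003,0,0,0,0,0,0,0,-0.008,0,0,0,0,0,0.003,0,0,0,0,0,0,0,0,0,0])

```text
clock: 10.98
eef_pos: [520.3, 132.4, 49.9]
eef_rot: [1.403, 1.57, -0.174]
wrist_force: [-0.6, -0.3, 5.3]
finger_gap: 0.8
```

Request:
apply_moves(plan=[0,0,0,0,0.002,0,0,0,0,0,0,0.002,0,0])

```text
clock: 11.22
eef_pos: [524.7, 132.5, 50.1]
eef_rot: [1.734, 1.57, 0.157]
wrist_force: [-0.1, 0.0, 6.0]
finger_gap: 0.7
```

Request:
apply_moves(plan=[0,0,0,0,0.002,0,0,0,0,0,0,0.002,0,0])

```text
clock: 11.48
eef_pos: [528.7, 132.5, 50.1]
eef_rot: [1.854, 1.57, 0.278]
wrist_force: [-0.4, 0.7, 6.4]
finger_gap: 0.3
```

Request:
apply_moves(plan=[0,0,0,0,0.002,0,0,0,0,0,0,0.002,0,0])

```text
clock: 11.72
eef_pos: [532.7, 132.6, 50.1]
eef_rot: [1.92, 1.57, 0.343]
wrist_force: [0.7, 1.7, 5.4]
finger_gap: 0.6
```

Request:
apply_moves(plan=[0,0,0,0,0.002,0,0,0,0,0,0,0.001,0,0])

```text
clock: 11.98
eef_pos: [535.6, 132.6, 49.9]
eef_rot: [2.041, 1.57, 0.465]
wrist_force: [-0.0, 2.0, 4.2]
finger_gap: 0.3
```

The height has stayed at 50.1 through about 280° of roll. Fourth stroke to complete the turn.

Request:
apply_moves(plan=[0,0,0,0,0,0,0,0,0,0,-0.003,0,0,0,0,0,0,0,-0.0075,0,0,0,0,0,0.003,0,0,0,0,0,0,0,0,0,0])

```text
clock: 12.6
eef_pos: [527.7, 132.3, 49.7]
eef_rot: [0.057, 1.571, -1.519]
wrist_force: [-1.2, 0.1, 3.7]
finger_gap: 0.6
```

Request:
apply_moves(plan=[0,0,0,0,0.002,0,0,0,0,0,0,0.002,0,0])

```text
clock: 12.85
eef_pos: [532.2, 132.4, 50.1]
eef_rot: [1.714, 1.57, 0.137]
wrist_force: [-1.3, 0.4, 7.0]
finger_gap: 0.4
```

Request:
apply_moves(plan=[0,0,0,0,0.002,0,0,0,0,0,0,0.002,0,0])

```text
clock: 13.1
eef_pos: [536.2, 132.5, 50.1]
eef_rot: [1.817, 1.57, 0.24]
wrist_force: [-0.6, 0.8, 5.3]
finger_gap: 0.3
```

Request:
apply_moves(plan=[0,0,0,0,0.002,0,0,0,0,0,0,0.002,0,0])

```text
clock: 13.35
eef_pos: [540.2, 132.5, 50.1]
eef_rot: [1.898, 1.57, 0.321]
wrist_force: [-0.3, 0.7, 6.8]
finger_gap: 0.6
```

Request:
apply_moves(plan=[0,0,0,0,0.002,0,0,0,0,0,0,0.001,0,0])

```text
clock: 13.6
eef_pos: [543.2, 132.5, 50.0]
eef_rot: [1.955, 1.57, 0.378]
wrist_force: [0.2, 0.9, 5.0]
finger_gap: 0.7
```

Request:
apply_moves(plan=[0,0,0,0,0,0,0,0,0,0,0,0,0,0])

```text
clock: 13.85
eef_pos: [543.1, 132.5, 50.0]
eef_rot: [1.909, 1.57, 0.332]
wrist_force: [1.4, 3.1, 6.1]
finger_gap: 0.1
```

Run:
```python
from r1 import *
n="scene"
im=cams.camera(n)["image"][:,:,::-1]
cv2.imwrite(f"pics/{n}4c.png",cv2.resize(im[177:227,332:398],None,fx=12,fy=12,interpolation=cv2.INTER_CUBIC))
print(readout.read_state()["wrist_force"])
```

```text
[1.1166906  1.22712313 4.80289009]
```

View pics/scene4c.png

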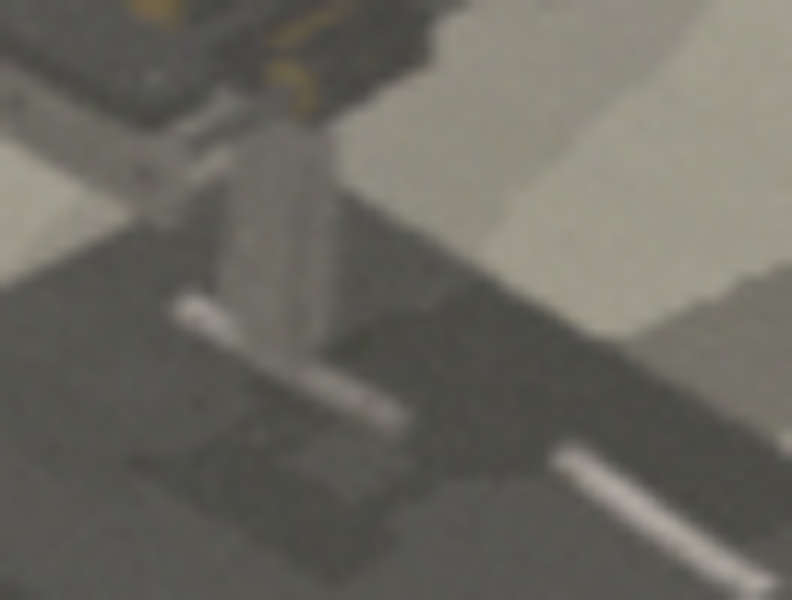

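The pin end has gone from (250,258) to (175,303), about 30 mm. I'll add one short stroke for margin.

Request:
apply_moves(plan=[0,0,0,-0.003,0,0,0,0,0,0,0,-0.0072,0,0,0,0,0,0.003,0,0,0,0,0,0,0,0,0,0,0,0,0,0,0.002,0,0])

```text
clock: 14.52
eef_pos: [537.7, 132.4, 49.9]
eef_rot: [1.74, 1.57, 0.163]
wrist_force: [-1.1, -0.5, 6.2]
finger_gap: 0.5
```

Request:
apply_moves(plan=[0,0,0,0,0.002,0,0,0,0,0,0,0.002,0,0])

```text
clock: 14.78
eef_pos: [542.1, 132.4, 50.1]
eef_rot: [1.817, 1.57, 0.24]
wrist_force: [-0.8, 1.1, 6.8]
finger_gap: 0.4
```

Request:
apply_moves(plan=[0,0,0,0,0.002,0,0,0,0,0,0,0.002,0,0,0,0,0,0,0,0,0])

```text
clock: 15.15
eef_pos: [546.2, 132.5, 50.1]
eef_rot: [1.878, 1.569, 0.301]
wrist_force: [0.5, 0.9, 6.5]
finger_gap: 0.2
```

The sound pin ran level at 49.9–50.1 all the way, about 36 mm in total. Now I'll lift and go over the bent pin.

Request:
apply_moves(plan=[0,0,0,-0.02,0,0,0,0,0,0,-0.06,0,0,0,0.06,0,0,0,-0.011,-0.06,35,0.055,0,0,0,-0.011,-0.06,35,0,0,0,0,0,0,35])

```text
clock: 15.78
eef_pos: [526.9, 256.1, 129.2]
eef_rot: [-1.807, 1.57, 2.788]
wrist_force: [-0.6, -0.8, -0.1]
finger_gap: 26.9
```

Run:
```python
from r1 import *
rel([523.5,258,60],R.from_euler('z',-6.5,degrees=True)*RD)
for n in("top","scene"):
    im=cams.camera(n)["image"][:,:,::-1]; cv2.imwrite(f"pics/{n}5.png",im)
    u,v=proj(n,[530,200,45])[0].astype(int); print(u,v)
    cv2.imwrite(f"pics/{n}5c.png",cv2.resize(im[v-35:v+35,u-45:u+45],None,fx=8.5,fy=8.5,interpolation=cv2.INTER_CUBIC))
```

```text
t 15.78 p [526.9 256.1 129.2] F [-0.6 -0.8 -0.1] gap 26.9 shift tool mm [69.2 -3.6 -1.4]
rotvec [-0.004 -0.     0.   ] ang deg 0.2 shift in target axes [69.2 -3.6 -1.5]
275 220
373 214
```

View pics/scene5c.png

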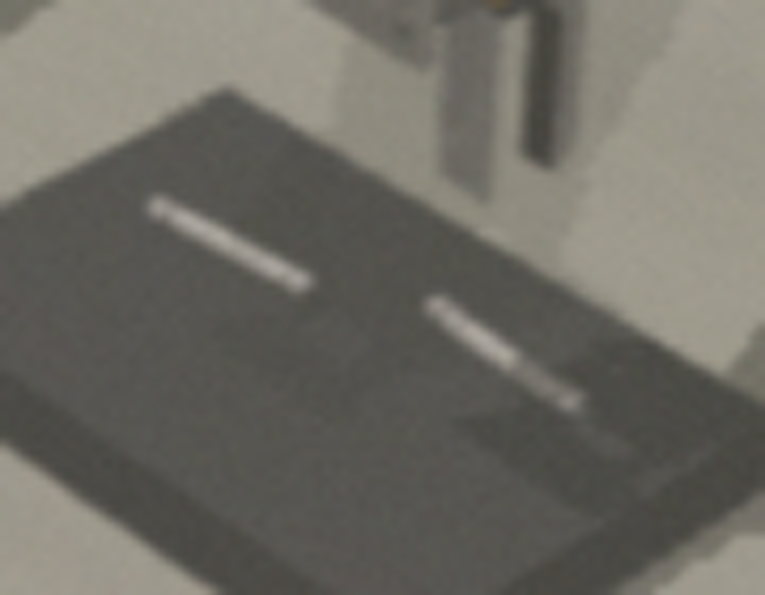

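View pics/top5c.png

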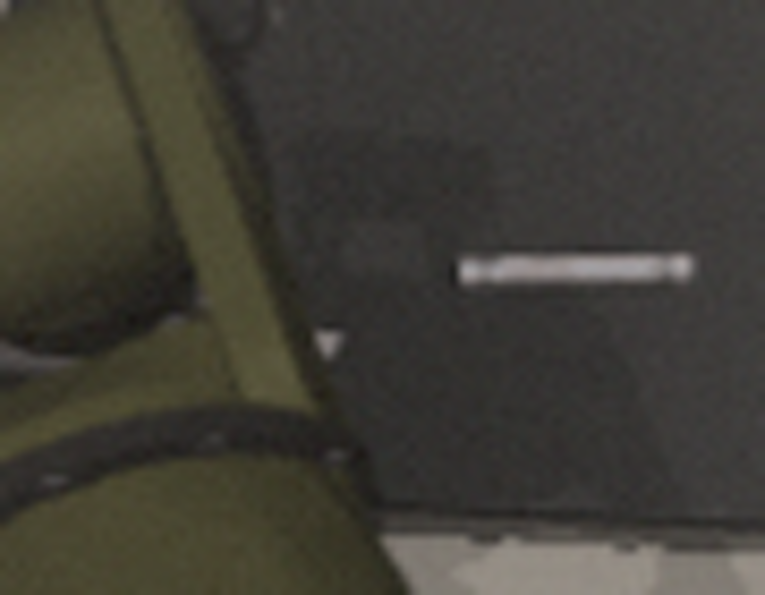

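Top crop: the sound pin is at (575,269), about 32 mm from its start, still straight and lying on the plate. Now going down on the bent pin.

Request:
apply_moves(plan=[0,0,0,0.04,-0.0035,-0.0015,35,0,0,0,0.032,0,0,35,0,0,0,0.01,0,0,35,0,0,0,0.004,0,0,35,0,0,0,0,0,0,35])

```text
clock: 16.5
eef_pos: [525.3, 254.7, 44.6]
eef_rot: [2.065, 1.569, 0.373]
wrist_force: [-0.9, -0.8, 0.4]
finger_gap: 33.0
```

Run:
```python
from r1 import *
rel([523.5,258,41.5])
n="scene"
im=cams.camera(n)["image"][:,:,::-1]
u,v=proj(n,[523,258,45])[0].astype(int)
cv2.imwrite(f"pics/{n}6c.png",cv2.resize(im[v-25:v+25,u-33:u+33],None,fx=12,fy=12,interpolation=cv2.INTER_CUBIC))
```

```text
t 16.5 p [525.3 254.7  44.6] F [-0.9 -0.8  0.4] gap 33.0 shift tool mm [ 3.1 -2.1 -3. ]
```

View pics/scene6c.png

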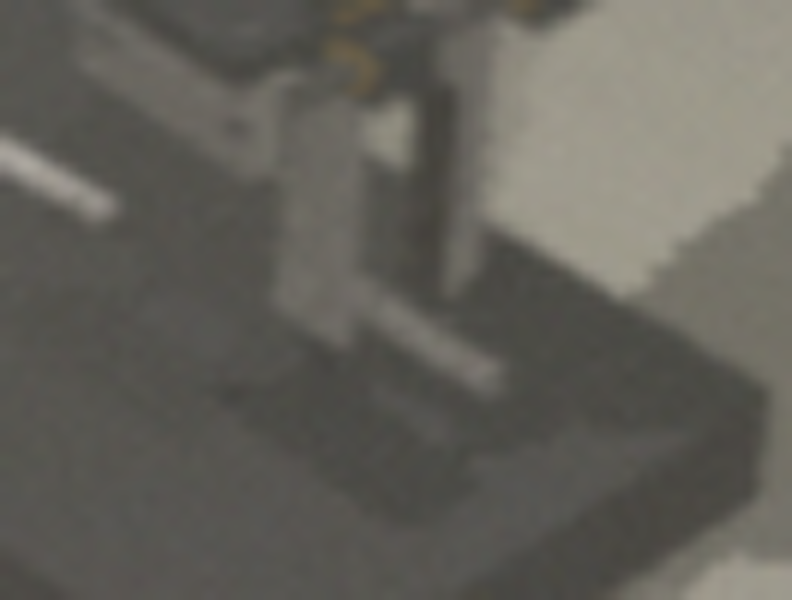

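The pin, with its visible end at (490,375), lies between the fingers. I'll lower, close and check the gap.

Request:
apply_moves(plan=[0,0,0,0.003,-0.002,-0.003,35,0,0,0,0,0,0,35,0,0,0,0,0,0,0,0,0,0,0,0,0,0,0,0,0,0,0,0,0], force=25)

```text
clock: 17.18
eef_pos: [523.1, 258.1, 40.7]
eef_rot: [1.95, 1.571, 0.258]
wrist_force: [0.6, -0.1, 1.4]
finger_gap: 8.9
```

Request:
apply_moves(plan=[0,0,0,0,0,0,0,0,0,0,0,0,0,0])

```text
clock: 17.42
eef_pos: [523.1, 258.1, 40.7]
eef_rot: [1.966, 1.571, 0.274]
wrist_force: [-0.0, -0.1, 1.0]
finger_gap: 9.2
```

The gap is 9.2 mm, so the pin is held. I'll lift, and check the chute pose by overlaying a model.

Request:
apply_moves(plan=[0,0,0,-0.01,0,0,0,0,0,0,-0.05,0,0,0,0,0,0,-0.06,0,0,0,0,0,0,-0.06,0,0,0,0,0,0,-0.04,0,0,0])

```text
clock: 18.05
eef_pos: [523.1, 258.2, 264.6]
eef_rot: [2.095, 1.567, 0.404]
wrist_force: [0.1, 0.2, 0.1]
finger_gap: 9.1
```

```bash
cat > ov.py <<'E'
from h import *
import sys
ox,oy,a=map(float,sys.argv[1:4]);tag=sys.argv[4]
a=np.radians(a); ux=np.array([np.sin(a),-np.cos(a),0]);uy=np.array([np.cos(a),np.sin(a),0])
o=np.array([ox,oy,0]); C=lambda x,y,z:o+ux*x+uy*y+np.array([0,0,z])
fl=[[C(0,-62,145),C(0,62,145),C(140,62,36),C(140,-62,36),C(0,-62,145)]]
d=26*np.sin(np.radians(38));e=26*np.cos(np.radians(38))
for s in(-62,62): fl.append([C(0,s,145),C(d,s,145+e),C(140+d,s,36+e),C(140,s,36)])
for n,(u0,u1,v0,v1,f) in {"top":(365,500,190,275,5.9),"scene":(230,340,125,205,7)}.items():
    im=cv2.imread(f"pics/{n}0.png")[v0:v1,u0:u1]; im=cv2.resize(im,None,fx=f,fy=f,interpolation=cv2.INTER_CUBIC)
    for k,L in enumerate(fl):
        q=proj(n,L); q=np.c_[(q[:,0]-u0+.5)*f-.5,(q[:,1]-v0+.5)*f-.5]
        cv2.polylines(im,[q.round().astype(np.int32)],False,[(0,0,255),(0,255,0),(255,0,0)][k],1)
    cv2.imwrite(f"pics/ov_{n}_{tag}.png",im)
E
python3 ov.py 482.8 -128.4 5 a
python3 -c "
from r1 import *
rel([480,-150,240])"
```

```text
t 18.05 p [523.1 258.2 264.6] F [0.1 0.2 0.1] gap 9.1 shift tool mm [ 23.9   6.4 410.4]
```

View pics/ov_top_a.png

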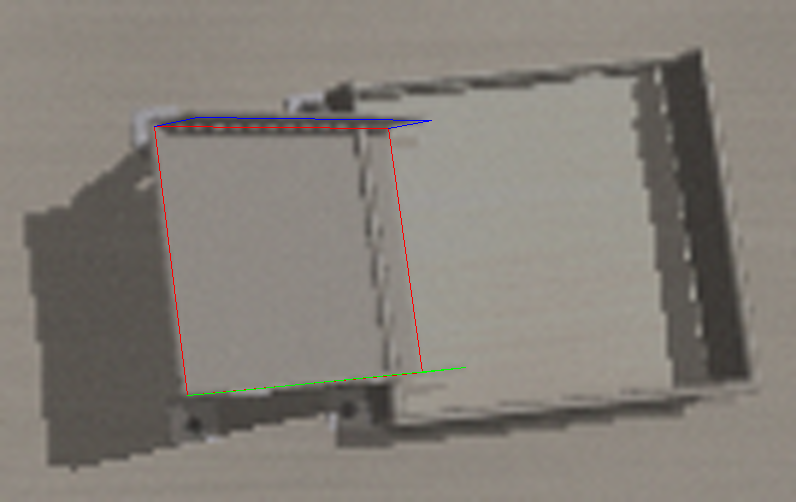

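View pics/ov_scene_a.png

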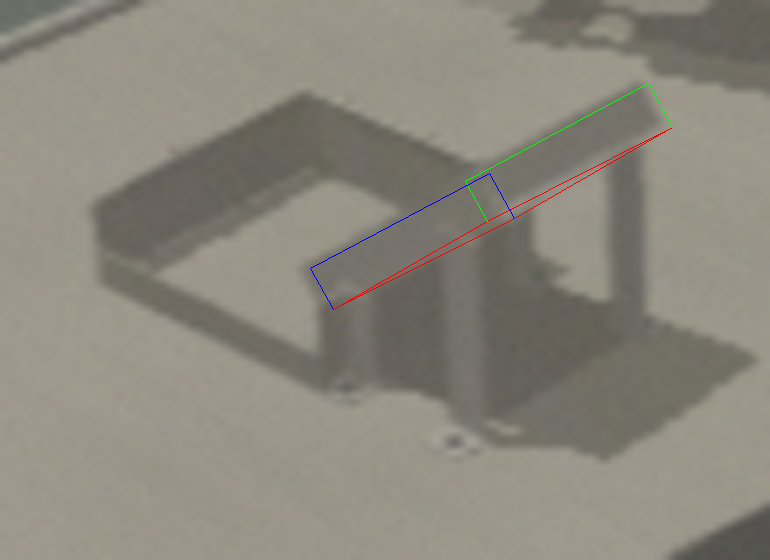

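The overlay matches to within 2–3 mm. I'll carry the pin to above the chute and turn it.

Request:
apply_moves(plan=[0,0,0,0,0,0.058,0,0,0,0,0,0,0.058,0,0,0,0,0,0,0.058,0,0,0,0,0,0,0.058,0,0,0,0,0,0,0.058,0])

```text
clock: 18.68
eef_pos: [487.4, -31.5, 261.5]
eef_rot: [1.549, 1.57, -0.143]
wrist_force: [0.3, -0.5, 0.4]
finger_gap: 8.9
```

Request:
apply_moves(plan=[0,0,0,0,0,0.058,0,0,0,0,0,0,0.058,0,0.165,0,0,0,0,0,0,0.165,0,0,0,0,0,0,0.165,0,0,0,0,0,0])

```text
clock: 19.3
eef_pos: [473.8, -145.1, 261.3]
eef_rot: [1.938, 1.57, -0.255]
wrist_force: [-0.2, 0.2, 0.0]
finger_gap: 9.4
```

Request:
apply_moves(plan=[0.165,0,0,0,0,0,0,0.165,0,0,0,0,0,0,0.165,0,0,0,0,0,0,0.165,0,0,0,0,0,0,0.165,0,0,0,0,0,0])

```text
clock: 19.92
eef_pos: [473.9, -144.9, 261.3]
eef_rot: [2.664, 1.57, -0.353]
wrist_force: [-0.7, -0.3, -0.3]
finger_gap: 8.9
```

```bash
cat > ch.py <<'E'
from h import *
a=np.radians(5);ux=np.array([np.sin(a),-np.cos(a),0]);z=np.array([0,0,1.]);t=np.radians(38)
n=ux*np.sin(t)+z*np.cos(t);dn=ux*np.cos(t)-z*np.sin(t)
o=np.array([483,-129.5,0])
RC=R.from_matrix(np.c_[-n,dn,np.cross(-n,dn)])
def tcp(x,h): # x level distance of floor foot; h tip height along normal
    return o+ux*x+z*(145-x*np.tan(t))+n*h
E
python3 -c "
from ch import *
rel(tcp(27,90),RC)
print(readout.read_state()['joints'].round(2), tcp(27,90),tcp(27,8))"
```

```text
t 19.93 p [ 473.9 -144.9  261.3] F [-0.7 -0.3 -0.3] gap 8.9 shift tool mm [66.5 68.2 -7.9]
rotvec [ 0.036  0.012 -0.663] ang deg 38.1 shift in target axes [ 10.6  94.4 -10.4]
[-0.37  0.14  1.59  0.    1.42  1.08] [ 490.18246404 -211.59593963  194.82625591] [ 485.78247252 -161.30380643  130.20937411]
```

Request:
apply_moves(plan=[0.009,0.003,-0.166,0,0,0,0,0.009,0.003,-0.166,0,0,0,0,0.009,0.003,-0.166,0,0,0,0,0.009,0.003,-0.166,0,0,0,0,0,0,0,0,0,0,0])

```text
clock: 20.55
eef_pos: [473.6, -146.1, 259.6]
eef_rot: [-1.567, 0.905, 1.665]
wrist_force: [-0.8, 0.1, -0.4]
finger_gap: 9.1
```

```bash
python3 -c "
from ch import *
rel(tcp(27,50),RC)
print(readout.read_state()['joints'].round(2))"
```

```text
t 20.55 p [ 473.6 -146.1  259.6] F [-0.8  0.1 -0.4] gap 9.1 shift tool mm [ 49.6  92.6 -10.9]
rotvec [0.001 0.004 0.003] ang deg 0.3 shift in target axes [ 49.9  92.4 -10.8]
[-0.63  0.37  1.44  0.49  1.79  0.84]
```

Request:
apply_moves(plan=[0,0,0,0,0.046,-0.0055,0,0,0,0,0,0.046,-0.0055,0,0,0,0,0.025,0,0,0,0,0,0,0.025,0,0,0,0,0,0,0,0,0,0])

```text
clock: 21.18
eef_pos: [488.6, -184.3, 164.7]
eef_rot: [-1.569, 0.909, 1.667]
wrist_force: [-0.1, -0.2, -0.2]
finger_gap: 9.0
```

Run:
```python
from ch import *
rel(tcp(27,8),RC)
for nm in("top","scene"):
    im=cams.camera(nm)["image"][:,:,::-1]
    u,v=proj(nm,[485,-160,150])[0].astype(int)
    cv2.imwrite(f"pics/{nm}7c.png",cv2.resize(im[v-35:v+35,u-45:u+45],None,fx=8.5,fy=8.5,interpolation=cv2.INTER_CUBIC))
```

```text
t 21.18 p [ 488.6 -184.3  164.7] F [-0.1 -0.2 -0.2] gap 9.0 shift tool mm [41.4  3.   0.6]
rotvec [ 0.005  0.006 -0.001] ang deg 0.4 shift in target axes [41.4  3.   0.8]
```

View pics/scene7c.png

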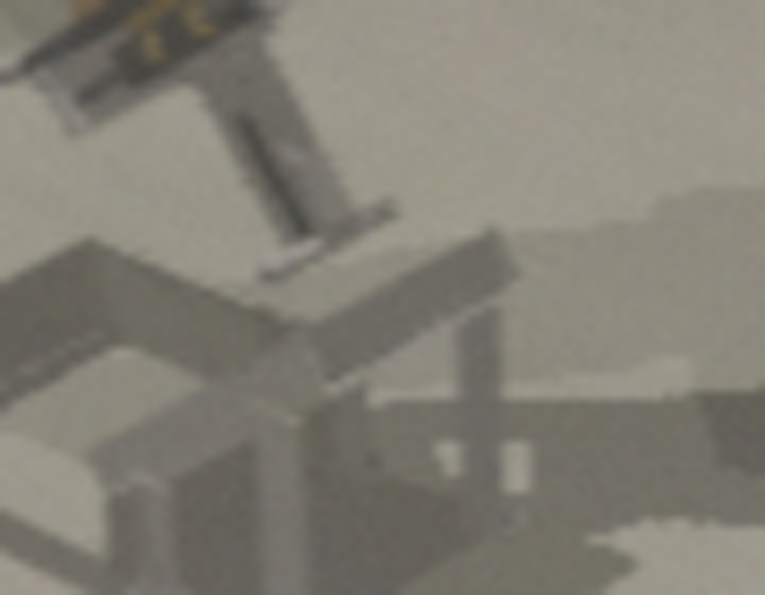

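View pics/top7c.png

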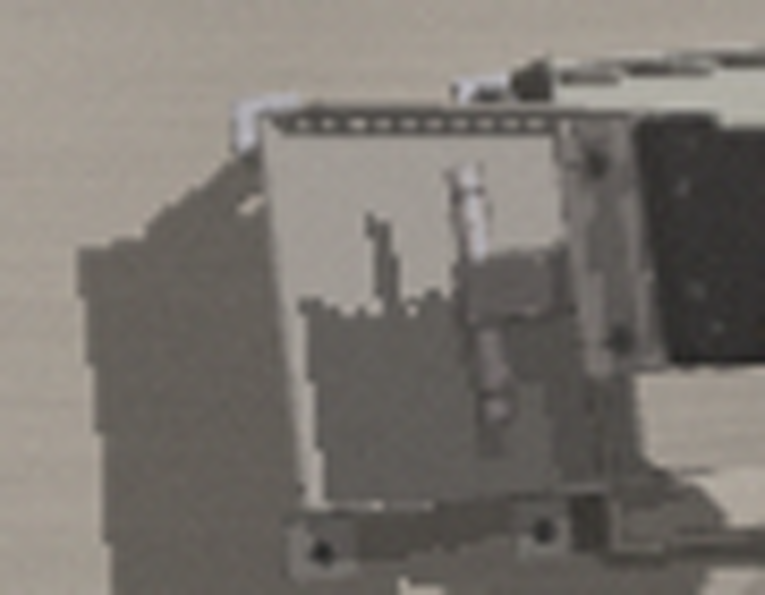

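The pin is held square across the chute and centred, from (465,175) to (495,410) in the top crop, clear of both flanges. Lowering now.

Request:
apply_moves(plan=[0,0,0,0.018,0.003,0,0,0,0,0,0.014,0,0,0,0,0,0,0.006,0,0,0,0,0,0,0,0,0,0])

```text
clock: 21.78
eef_pos: [486.7, -164.2, 132.6]
eef_rot: [-1.569, 0.906, 1.665]
wrist_force: [-0.2, -0.1, -0.3]
finger_gap: 9.1
```

Run:
```python
from ch import *
rel(tcp(27,8),RC)
for nm in("scene",):
    im=cams.camera(nm)["image"][:,:,::-1]
    u,v=proj(nm,[485,-160,130])[0].astype(int)
    cv2.imwrite(f"pics/{nm}8c.png",cv2.resize(im[v-25:v+25,u-33:u+33],None,fx=12,fy=12,interpolation=cv2.INTER_CUBIC))
```

```text
t 21.77 p [ 486.7 -164.2  132.6] F [-0.2 -0.1 -0.3] gap 9.1 shift tool mm [ 3.7 -0.9  0.7]
rotvec [0.004 0.004 0.001] ang deg 0.3 shift in target axes [ 3.7 -0.9  0.7]
```

View pics/scene8c.png

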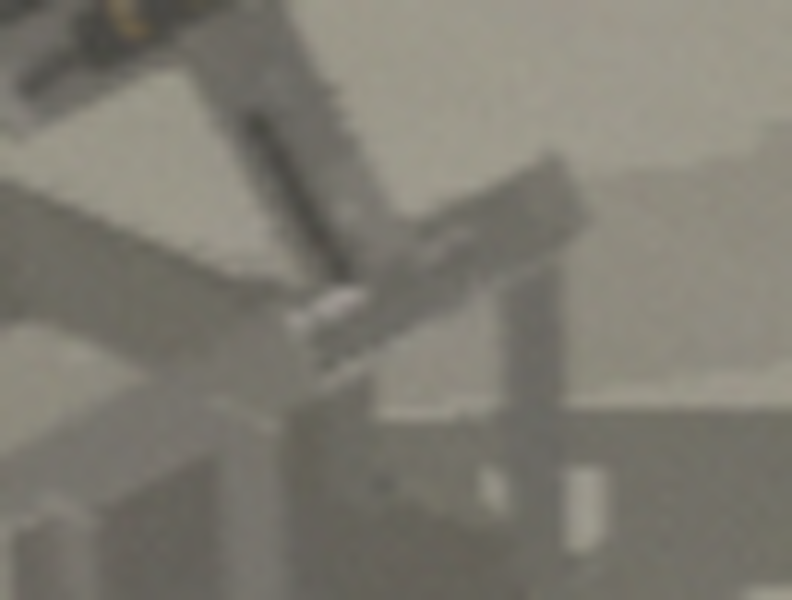

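Request:
apply_moves(plan=[0,0,0,0.0035,0,0,0,0,0,0,0,0,0,0,0,0,0,0,0,0,35,0,0,0,-0.005,0,0,50,0,0,0,-0.03,0,0,50])

```text
clock: 22.45
eef_pos: [488.2, -183.4, 157.4]
eef_rot: [-1.567, 0.905, 1.667]
wrist_force: [-0.1, -0.5, 0.3]
finger_gap: 35.7
```

Run:
```python
from ch import *
rel(tcp(27,8),RC)
for nm in("top","scene"):
    im=cams.camera(nm)["image"][:,:,::-1]
    u,v=proj(nm,[485,-230,100])[0].astype(int)
    cv2.imwrite(f"pics/{nm}9c.png",cv2.resize(im[v-40:v+40,u-50:u+50],None,fx=7,fy=7,interpolation=cv2.INTER_CUBIC))
```

```text
t 22.45 p [ 488.2 -183.4  157.4] F [-0.1 -0.5  0.3] gap 35.7 shift tool mm [35.1 -0.7  0.3]
rotvec [0.004 0.005 0.003] ang deg 0.4 shift in target axes [35.1 -0.8  0.5]
```

View pics/top9c.png

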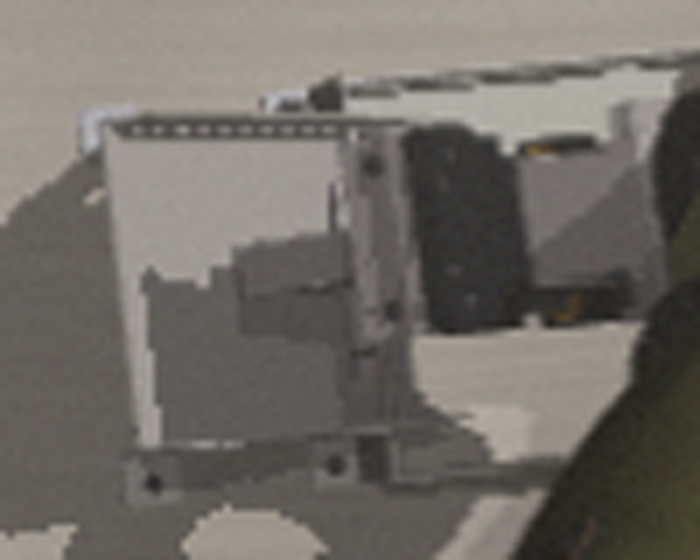

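View pics/scene9c.png

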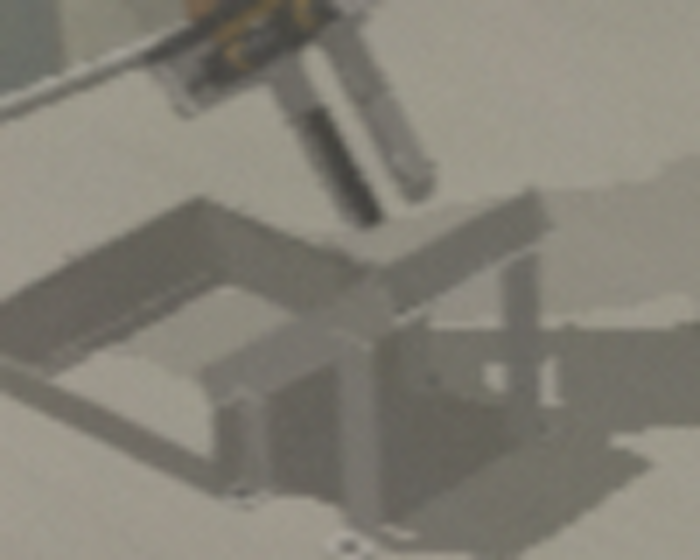

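The pin is out of the fingers and running down, visible at (340,195) by the chute's lower part. I'll retreat and check the tray.

Request:
apply_moves(plan=[0,0,0,-0.05,0,0,50,0,0,0,-0.03,-0.05,0,50,0,0,0,0,-0.06,0,50,0,0,0,0,-0.06,0,50,0,0,0,0,-0.06,0,50])

```text
clock: 23.18
eef_pos: [476.1, -50.7, 362.9]
eef_rot: [-1.57, 0.906, 1.664]
wrist_force: [0.3, -0.1, 0.3]
finger_gap: 47.1
```

Request:
apply_moves(plan=[0,0,0,0,0,0,50,0,0,0,0,0,0,50,0,0,0,0,0,0,50,0,0,0,0,0,0,50,0,0,0,0,0,0,50])

```text
clock: 23.8
eef_pos: [476.6, -52.9, 361.9]
eef_rot: [-1.569, 0.906, 1.664]
wrist_force: [0.7, -0.3, -0.1]
finger_gap: 46.7
```

Run:
```python
from h import *
for nm in("top","scene"):
    cv2.imwrite(f"pics/{nm}10.png",cams.camera(nm)["image"][:,:,::-1])
im=cv2.imread("pics/top10.png");cv2.imwrite("pics/t10c.png",cv2.resize(im[190:275,365:500],None,fx=5.9,fy=5.9,interpolation=cv2.INTER_CUBIC))
im=cv2.imread("pics/scene10.png");cv2.imwrite("pics/s10c.png",cv2.resize(im[125:205,230:340],None,fx=7,fy=7,interpolation=cv2.INTER_CUBIC))
```

```text
(no output)
```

View pics/top10.png

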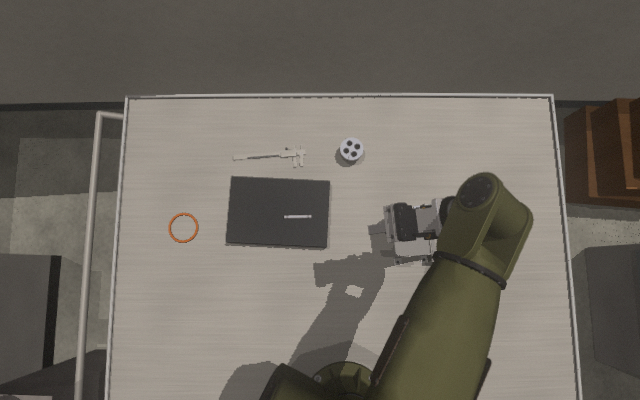

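View pics/t10c.png

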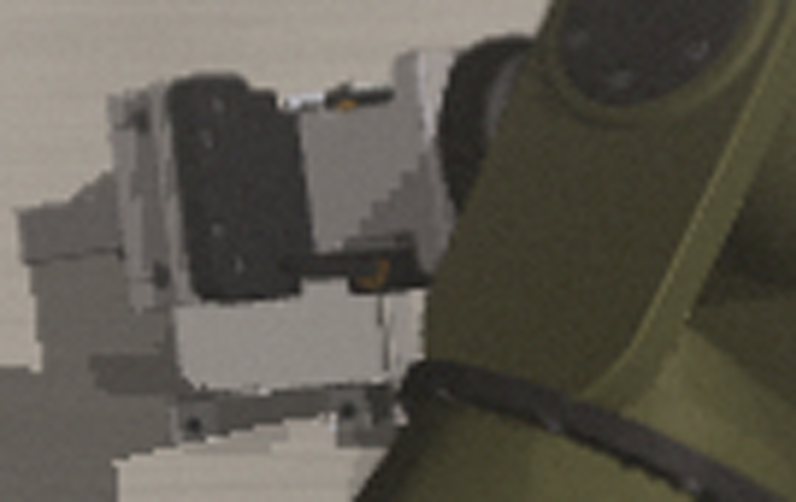

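View pics/s10c.png

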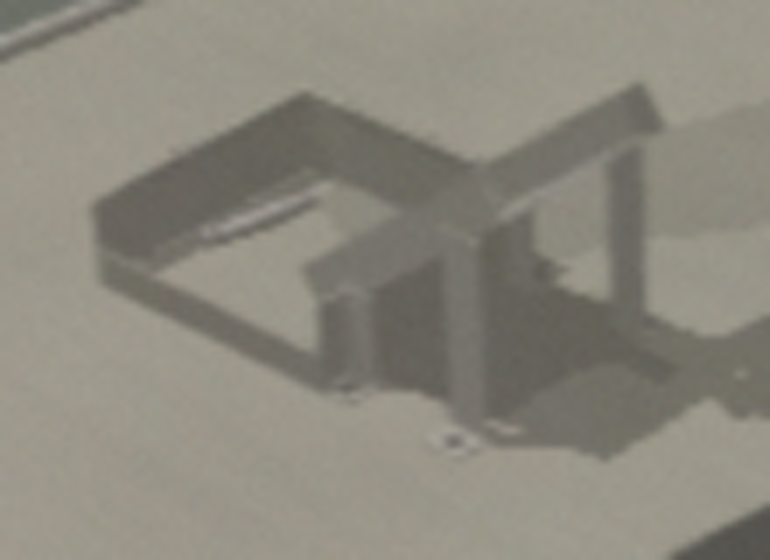

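Scene crop: the bent pin lies in the tray at (205,235)–(315,195). In the top view the sound pin is on the plate at (298,216), and the caliper, adapter and gasket sit where they were. I'll wait 1.25 s and confirm the bent pin is at rest.

Request:
apply_moves(plan=[0,0,0,0,0,0,50,0,0,0,0,0,0,50,0,0,0,0,0,0,50,0,0,0,0,0,0,50,0,0,0,0,0,0,50])

```text
clock: 24.52
eef_pos: [476.5, -52.5, 362.4]
eef_rot: [-1.57, 0.907, 1.664]
wrist_force: [-0.1, 0.1, 0.0]
finger_gap: 47.2
```

Request:
apply_moves(plan=[0,0,0,0,0,0,50,0,0,0,0,0,0,50,0,0,0,0,0,0,50,0,0,0,0,0,0,50,0,0,0,0,0,0,50])

```text
clock: 25.15
eef_pos: [476.5, -52.5, 362.4]
eef_rot: [-1.57, 0.907, 1.664]
wrist_force: [-0.1, 0.8, -0.2]
finger_gap: 47.0
```

Run:
```python
from h import *
a=cv2.imread("pics/scene10.png")
b=cams.camera("scene")["image"][:,:,::-1]; cv2.imwrite("pics/scene11.png",b)
d=cv2.absdiff(a,b.copy())
print("tray diff",d[135:185,240:285].max(),"plate",d[185:260,310:420].max())
cv2.imwrite("pics/s11c.png",cv2.resize(b[125:205,230:340],None,fx=7,fy=7,interpolation=cv2.INTER_CUBIC))
g=lambda f:cv2.imread(f)[:, :].astype(int)
x=g("pics/top0.png");y=g("pics/top10.png")
for n,(u0,u1,v0,v1) in dict(cal=(225,312,142,172),ad=(335,368,134,166),gas=(164,204,208,248)).items(): print(n,abs(x-y)[v0:v1,u0:u1].max())
print("sound pin",pt("top",(297.7,216.4),45))
for p in((205,235),(315,195)): print(pt("scene",((p[0]+.5)/7-.5+230,(p[1]+.5)/7-.5+125),10))
print(readout.read_state()["wrist_force"])
```

```text
tray diff 6 plate 17
cal 27
ad 29
gas 27
sound pin [543.04998998 135.73343124  45.        ]
[ 529.31803053 -413.44900075   10.        ]
[ 454.54266034 -403.22635022   10.        ]
[ 0.02978263 -0.2548728   0.33411585]
```

View pics/s11c.png

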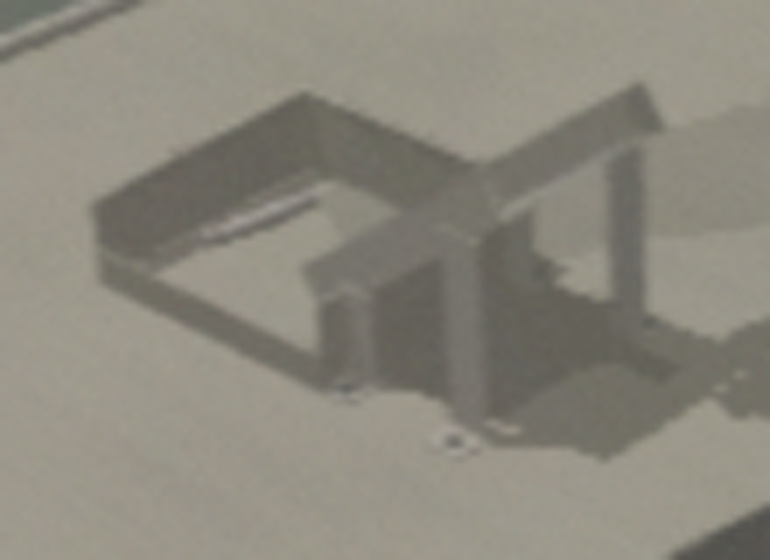

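The bent pin hasn't moved between frames, and the sound pin has rolled about 37 mm. I'll hand the job in.

```bash
python3 -c "
from cell import ticket
print(ticket.sign_off())"
```

```text
the job is handed in; nothing more can be done
None
```

The job is done and handed in at about 25 s: the bent pin lies at rest in the reject tray and the sound pin is still on the plate. The sign-off gave no verdict, so this rests on my own checks.

- **Finding the bent pin:** the first pictures showed a 1.75 mm bow in the left pin (the farther one to +y) and almost none in the right one. I rolled the right pin first, and it ran true, so I never rolled the left one. Its bend rests on the picture alone.
- **Rolling the sound pin:** the shut fingertips are only about 15 mm thick, so I used five short strokes in one direction, lifting between them. The pin rolled about 37 mm, more than a full turn. The fingers ran level at 49.9–50.1 mm, apart from small dips and rises where the contact reached the rounded fingertip edges. The press was mostly 4–7 N, peaking at about 11 N on the first stroke, which is above the suggested 2–8 N but well under 25 N.
- **Chute:** I let the bent pin go lying across the upper chute, with its axis about 12 mm above the floor, and it ran down by itself.

**Last checks:**
- The bent pin was unchanged between two pictures about 1.4 s apart, near the tray's far wall at about x 492, y −408 mm.
- The sound pin is at about x 543, y 136 mm on the plate.
- The adapter, caliper and gasket look unmoved in the top picture. Pixel differences there were near the noise level, and I did not measure their positions separately.
- The robot touches nothing.

**Disagreement:** the two cameras differed by up to 8 mm along the pins' length, so I used values between them. A rough reading from one enlarged picture put the sound pin's roll at 32 mm, but the later measurement gave 37 mm. Either is past the 28 mm needed.

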